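# Put the hole saws back in their tray

### The arm

A 6-joint arm with a two-finger parallel gripper is mounted at the origin on the work surface. World frame = base frame: x ahead of the robot, y to its left, z up, the work surface at z = 0. Lengths are in mm, angles in rad, forces in N, time in s.
With the tool pointing down it reaches from about 400 to 925 mm from the base axis. Payload 12.5 kg.
Tool frame: the origin (TCP) lies midway between the tips of the shut fingers; the grasp point (between the pads) lies 19 mm behind it; z points along the fingers, y is the line along which they close (so a half turn about z gives the same grasp; the last joint's range is limited). The gripper opens to 95 mm and grips with 3 to 60 N. Pads are 20 mm wide; open, the fingers measure 119 mm over their backs; the gripper's body (75 mm by 180 mm) begins 59 mm behind the grasp point.
Start: joints at [1.173, 0.491, 1.559, -0, 1.092, -0.106], TCP at [179.781, 598.603, 214.661] pointing down, gripper open.
Joint ranges: [-3.1, 3.1], [-0.84, 2.19], [0.05, 2.79], [-1.13, 4.28], [0.06, 2.93], [-2.69, 2.69]. Speed limits (rad/s): [2.22, 2.22, 2.79, 3.14, 3.14, 3.14].

### API

Orientations are given as [roll, pitch, yaw] about the fixed x, y, z axes, in that order (R = Rz(yaw) Ry(pitch) Rx(roll)).
In Python, from cell import env gives the robot as it stands.
- The arm moves only by the tool arm_command, never from a script. Its argument "targets" is a list of rows, each a list of 5 numbers: the shift along the tool's x, y, z in mm, then the turn about the tool's z in degrees, then the opening, from 0 (shut) to 1 (fully open). In form: [[tx, ty, tz, roll, fingers], ...]. A call has 1 to 5 rows; each row is the pose to reach, as a shift and turn from the pose commanded when the call began, along the tool's axes at that moment; what a row does not reach only later rows make up. A row lasts 1/10 s, in which the tool goes at most 50 mm and 8.59 degrees, less where a joint would pass 70% of its speed; a pose out of reach is approached as far as the arm can. A call with a gripper value outside its range is refused whole. The fingers move at their own pace and stop on an object; the grip force is fixed at half the most. Time passes only in rows, so rows that repeat a pose let the fingers close. It gives the time, the measured TCP pose, the force, the opening and the grip force at its end, in the units of the state.
- env.state(): the state, without advancing time (a new reading comes with each control period).
- env.read_camera(name): name is "scene" or "top"; returns a dict with "frame" (400x640x3 uint8, red, green, blue), "vertical_fov" (degrees; the focal length in pixels is half the picture's height over the tangent of half this angle, whatever the lens; pixels are square), "cx", "cy" (the principal point, pixels), "world_from_camera" (4x4, takes a point from camera to world coordinates). Camera axes: x right, y down, z forward; pixel columns grow to the right and rows downward; lengths in mm; the calibration is good to about 2 mm. A picture is of the moment at which its call begins. There is no depth.
- env.job_done(): hands the job in; it is judged then, once.
The state is a dict: "t": time; "joints": joint angles; "qvel": joint speeds; "tau": joint torques, N m; "eef_pos": TCP position; "tcp_rot": TCP orientation; "ft_force": force on the tool from outside, world axes, zero at the start; "moment": the same for the moment, N m; "opening": opening from 0.0 (shut) to 1.0 (fully open); "grip_force": force on a finger pad.
Only numpy, scipy, OpenCV 4.12 (cv2) and the standard library are available. Lean on these libraries where they do the work, as an engineer would, in place of code of your own. Each camera call takes 0.05 s, during which the arm holds its last target. There are 200 camera calls.

### The job

Put the four hole saws back into the black tray, each standing upright, shank up, down in the recess of its own size: the smallest saw in the smallest recess, and so on up to the largest. Set them down, do not drop or throw them, and leave the sanding drum and the pipe collar standing where they are on the bench.

Things in the scene. Friction and masses are not known exactly. Their poses are not given: they have to be found in the camera images.
- saw_25_mid (a point): The smallest of four hole saws: dark steel cup 25 mm across, 38 mm high, toothed lower rim, standing teeth down on the bench; on its closed top a bright round upright shank 13 mm thick, 28 mm long (66 mm tall in all). Point: on its axis, half-way up (33 mm above its foot); z is up along the shank. Loose, 40 to 280 g; picked by the shank from above.
- saw_35_mid (a point): The second smallest of four hole saws: dark steel cup 35 mm across, 38 mm high, toothed lower rim, standing teeth down on the bench; on its closed top a bright round upright shank 13 mm thick, 28 mm long (66 mm tall in all). Point: on its axis, half-way up (33 mm above its foot); z is up along the shank. Loose, 40 to 280 g; picked by the shank from above.
- saw_45_mid (a point): The second largest of four hole saws: dark steel cup 45 mm across, 38 mm high, toothed lower rim, standing teeth down on the bench; on its closed top a bright round upright shank 13 mm thick, 28 mm long (66 mm tall in all). Point: on its axis, half-way up (33 mm above its foot); z is up along the shank. Loose, 40 to 280 g; picked by the shank from above.
- saw_55_mid (a point): The largest of four hole saws: dark steel cup 55 mm across, 38 mm high, toothed lower rim, standing teeth down on the bench; on its closed top a bright round upright shank 13 mm thick, 28 mm long (66 mm tall in all). Point: on its axis, half-way up (33 mm above its foot); z is up along the shank. Loose, 40 to 280 g; picked by the shank from above.
- block_40: Plywood block 80 x 80 x 14 mm; the smallest of four round recesses, 40 mm across, 6 mm deep, grey floor, is in its middle. Fixed with the other three, two by two in any order, 82 mm apart, in a black tray (176 x 176 mm, rim 20 mm high) that may stand turned. Origin: centre of its underside, 5 mm above the bench; recess floor 8 mm, top 14 mm above it; z up, x and y along edges.
- block_50: Plywood block 80 x 80 x 14 mm; the second smallest of four round recesses, 50 mm across, 6 mm deep, grey floor, is in its middle. Fixed with the other three, two by two in any order, 82 mm apart, in a black tray (176 x 176 mm, rim 20 mm high) that may stand turned. Origin: centre of its underside, 5 mm above the bench; recess floor 8 mm, top 14 mm above it; z up, x and y along edges.
- block_60: Plywood block 80 x 80 x 14 mm; the second largest of four round recesses, 60 mm across, 6 mm deep, grey floor, is in its middle. Fixed with the other three, two by two in any order, 82 mm apart, in a black tray (176 x 176 mm, rim 20 mm high) that may stand turned. Origin: centre of its underside, 5 mm above the bench; recess floor 8 mm, top 14 mm above it; z up, x and y along edges.
- block_70: Plywood block 80 x 80 x 14 mm; the largest of four round recesses, 70 mm across, 6 mm deep, grey floor, is in its middle. Fixed with the other three, two by two in any order, 82 mm apart, in a black tray (176 x 176 mm, rim 20 mm high) that may stand turned. Origin: centre of its underside, 5 mm above the bench; recess floor 8 mm, top 14 mm above it; z up, x and y along edges.
- drum_mid (a point): Look-alike, not a hole saw: a sanding drum, a smooth barrel with a reddish-brown abrasive sleeve, 40 mm across and 50 mm high, with a like 13 mm shank on top (76 mm tall in all), standing on the bench. The point is on its axis, half-way up (38 mm above its foot). Loose.
- collar_mid (a point): Look-alike, not a hole saw: a dark steel pipe collar, a plain ring open at both ends with no shank, 50 mm across outside, 40 mm inside, 40 mm high, standing on the bench. The point is on its axis, half-way up (20 mm above its foot). Loose.
Not all that is in view belongs to the job. What is shaped like the part that bears saw_25_mid but red is not meant. Leave any red look-alike of the part that bears saw_55_mid alone.

How it is judged (in metres and radians):
At the end, for the whole second after the job is handed in: Each hole saw stands upright (within 0.08 rad) on the floor of the recess of its own rank in size (axis within 11 mm of the recess's centre, height within about 3 mm), released and at rest; the sanding drum and the pipe collar stand upright within 20 mm of where they started (horizontal distance between saw_25_mid and block_40 below 0.011 m and z of saw_25_mid in the frame of block_40 between 0.037 and 0.044 m and angle between each of saw_25_mid, saw_35_mid, saw_45_mid, saw_55_mid's own z axis and vertical below 0.08 rad and linear speed of each of saw_25, saw_35, saw_45, saw_55 below 0.02 m/s and angular speed of each of saw_25, saw_35, saw_45, saw_55 below 0.2 rad/s and horizontal distance between saw_35_mid and block_50 below 0.011 m and z of saw_35_mid in the frame of block_50 between 0.037 and 0.044 m and horizontal distance between saw_45_mid and block_60 below 0.011 m and z of saw_45_mid in the frame of block_60 between 0.037 and 0.044 m and horizontal distance between saw_55_mid and block_70 below 0.011 m and z of saw_55_mid in the frame of block_70 between 0.037 and 0.044 m and distance of each of drum_mid, collar_mid from where it was at the start of the episode below 0.02 m and angle between each of drum_mid, collar_mid's own z axis and vertical below 0.1 rad); the robot touches nothing.
It fails at once if a hole saw is dropped or thrown (moves freely, out of the fingers, faster than 0.7 m/s: a fall of more than about 25 mm) ((linear speed of saw_25 above 0.7 m/s and contact force between saw_25 and the fingers below 0.05 N) or (linear speed of saw_35 above 0.7 m/s and contact force between saw_35 and the fingers below 0.05 N) or (linear speed of saw_45 above 0.7 m/s and contact force between saw_45 and the fingers below 0.05 N) or (linear speed of saw_55 above 0.7 m/s and contact force between saw_55 and the fingers below 0.05 N)).
It fails at once if the sanding drum is moved by more than 30 mm (distance of drum_mid from where it was at the start of the episode above 0.03 m).
It fails at once if the pipe collar is moved by more than 30 mm (distance of collar_mid from where it was at the start of the episode above 0.03 m).
It also fails if it takes over 99 s, if anything falls off the work surface, if the arm or the gripper's body presses on something with over 40 N, if the wrist force passes 120 N, or if a joint passes its speed limit or range.

## Working session

There is one attempt and no reset: what is moved stays moved. The work goes in short steps, Python scripts to look and compute and a tool call to move; the robot and the scene stay as the last step left them, time stands still between calls to the robot, and variables do not carry over. Pictures are saved under pics/ and viewed, at most 14 in all, crops included, and the job is handed in when it is done.

Besides the shell and the picture viewer there is one more tool, called by a JSON object that holds its "fn" and its "kwargs". arm_command: Moves the arm, as the interface text tells. Its arguments: {"type":"object","properties":{"targets":{"type":"array","items":{"type":"array","items":{"type":"number"}}}},"required":["targets"]}

```bash
mkdir -p pics
cat > h.py <<'E'
import numpy as np, cv2
from cell import env
def cam(n):
    c=env.read_camera(n); c['f']=200/np.tan(np.radians(c['vertical_fov'])/2); c['T']=np.array(c['world_from_camera']); return c
def ray(c,u,v):
    d=c['T'][:3,:3]@np.array([(u-c['cx'])/c['f'],(v-c['cy'])/c['f'],1]); return c['T'][:3,3],d
def onz(c,u,v,z):
    o,d=ray(c,u,v); return o+d*(z-o[2])/d[2]
def proj(c,p):
    q=c['T'][:3,:3].T@(np.array(p)-c['T'][:3,3]); return c['f']*q[:2]/q[2]+[c['cx'],c['cy']]
def save(n,im,s=1):
    cv2.imwrite(f'pics/{n}.png',cv2.cvtColor(cv2.resize(im,None,fx=s,fy=s,interpolation=cv2.INTER_CUBIC),cv2.COLOR_RGB2BGR))
E
python3 - <<'E'
from h import *
s=env.state();print(s)
for n in('scene','top'):
    c=cam(n);save(n+'0',c['frame'],1.25);print(n,c['f'],c['cx'],c['cy'],c['T'].round(3).tolist())
    np.save(n+'0.npy',c['frame'])
E
```

```text
{'t': 0.0, 'joints': array([ 1.17340911e+00,  4.91570468e-01,  1.55944396e+00, -1.28231761e-05,
        1.09172376e+00, -1.05603555e-01]), 'qvel': array([-0.00061298,  0.00017395,  0.00041173,  0.00032119,  0.00026154,
        0.00030327]), 'tau': array([ 1.71371516e-05, -6.12654734e+01, -2.58165944e+01,  6.92673004e-02,
        4.82658797e-02, -1.25257079e-04]), 'eef_pos': array([179.67497545, 598.35785539, 214.0568716 ]), 'tcp_rot': array([-3.14045231e+00, -1.09437689e-04,  2.84981484e+00]), 'ft_force': array([-0.39133659,  0.63225832,  0.33349738]), 'moment': array([-0.0007851 ,  0.00794432, -0.07601663]), 'grip_force': 0.0, 'opening': 1.000303868715693}
scene 366.7742102224119 322.0108528268438 204.05774530229024 [[-0.354, 0.598, -0.719, 1117.082], [0.935, 0.239, -0.261, 154.359], [0.016, -0.765, -0.644, 536.794], [0.0, 0.0, 0.0, 1.0]]
top 392.43535873618254 322.0470283577131 197.70099150744937 [[-0.049, -0.973, 0.227, 415.724], [-0.999, 0.049, -0.006, -11.992], [-0.006, -0.227, -0.974, 796.136], [0.0, 0.0, 0.0, 1.0]]
```

View pics/scene0.png

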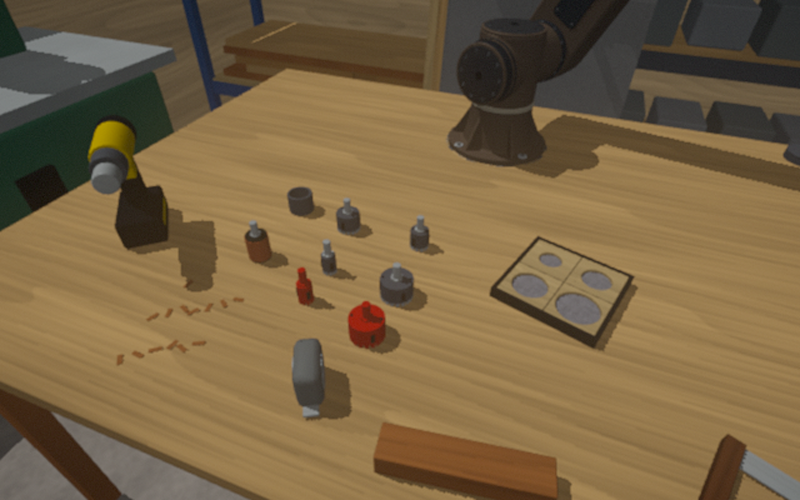

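View pics/top0.png

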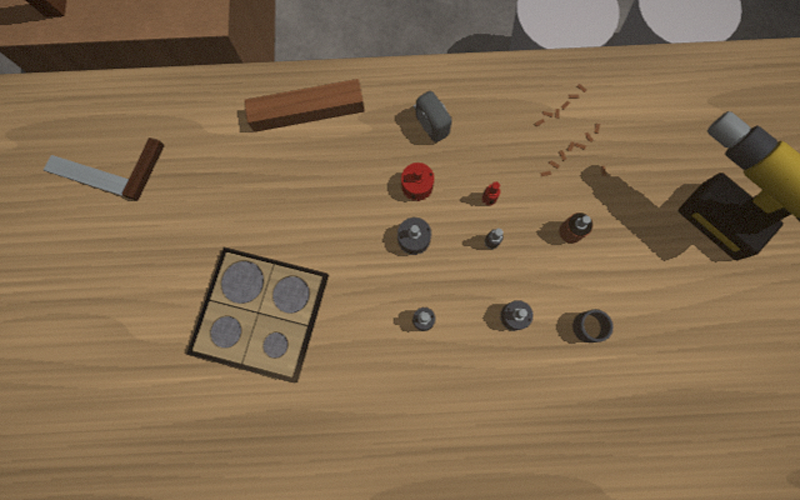

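Scene and top pictures, in 800 px coordinates of top: the saws are 55 at (414,236), 25 at (495,238), 35 at (423,320) and 45 at (517,315). Could be mistaken for them: red small (491,193), red large (417,181), drum (577,228) and collar (593,326), all to be left alone. The tray is at (258,315), with recesses 70 at (242,283), 60 at (291,294), 50 at (226,331) and 40 at (275,344).

```bash
cat > m.py <<'E'
from h import *
C={n:cam(n) for n in('top','scene')}
seeds={'top':{'25':(495,234),'35':(424,316),'45':(519,312),'55':(414,230),'drum':(583,221)},
'scene':{'25':(327,246),'35':(420,224),'45':(347,208),'55':(396,270),'drum':(254,229)}}
P={}
for n,c in C.items():
    im=c['frame']; hsv=cv2.cvtColor(im,cv2.COLOR_RGB2HSV)
    for k,(u,v) in seeds[n].items():
        u=int(u/1.25);v=int(v/1.25);r=12
        w=hsv[v-r:v+r+1,u-r:u+r+1]
        m=((w[...,2]>115)&(w[...,1]<50)).astype(np.uint8)
        N,l,s,ce=cv2.connectedComponentsWithStats(m)
        # component nearest the seed
        ok=[i for i in range(1,N) if s[i,4]>=8]
        if not ok: print(n,k,'none');continue
        i=min(ok,key=lambda i:np.hypot(*(ce[i]-r)))
        P[n,k]=(ce[i]+[u-r,v-r]); print(n,k,P[n,k].round(1),s[i].tolist())
    m=((hsv[...,1]<50)&(hsv[...,2]>70)).astype(np.uint8)
    cs,_=cv2.findContours(m,0,2)
    roi={'top':(145,190,265,310),'scene':(390,185,510,280)}[n]
    for q in cs:
        if cv2.contourArea(q)<100: continue
        e=cv2.fitEllipse(q); 
        if roi[0]<e[0][0]<roi[2] and roi[1]<e[0][1]<roi[3]:
            W=np.array([onz(c,*p[0],13)[:2] for p in q]).astype(np.float32)
            (x,y),R=cv2.minEnclosingCircle(W); print(n,'recess',np.round(e[0],1),onz(c,*e[0],13).round(1),'diam',round(2*R,1),round(2*np.sqrt(cv2.contourArea(W)/np.pi),1))
for k in seeds['top']:
    if ('top',k) in P and ('scene',k) in P:
        (o1,d1),(o2,d2)=ray(C['top'],*P['top',k]),ray(C['scene'],*P['scene',k])
        a=np.linalg.lstsq(np.c_[d1,-d2],o2-o1,rcond=None)[0]
        A,B=o1+a[0]*d1,o2+a[1]*d2
        print(k,((A+B)/2).round(1),'gap',np.linalg.norm(A-B).round(1),'top onz60',onz(C['top'],*P['top',k],60).round(1))
im=C['top']['frame'][100:310,145:500]; save('crop1',im,2.2)
E
python3 m.py
```

```text
top 25 [398.7 186.9] [10, 8, 9, 10, 38]
top 35 [340.  253.5] [10, 9, 8, 11, 49]
top 45 [417.1 250.8] [9, 10, 10, 9, 48]
top 55 [332.3 184.6] [10, 8, 8, 11, 43]
top drum [469.2 175. ] [13, 9, 6, 5, 27]
top recess [219.9 275.7] [451.3 191.4  13. ] diam 38.6 36.1
top recess [180.3 265.2] [475.6 269.8  13. ] diam 48.4 46.4
top recess [232.3 235.3] [529.7 167.4  13. ] diam 58.6 56.1
top recess [193.4 225.5] [553.7 245.9  13. ] diam 68.8 66.0
scene 25 [260.5 193. ] [9, 8, 6, 3, 16]
scene 35 [335.9 173.4] [10, 5, 5, 4, 13]
scene 45 [276.8 159.6] [10, 5, 5, 3, 11]
scene 55 [316.8 211.7] [10, 6, 6, 4, 19]
scene drum [201.6 177.7] [9, 5, 5, 4, 13]
scene recess [462. 247.] [552.  243.8  13. ] diam 67.2 62.9
scene recess [423.5 228.7] [527.7 165.1  13. ] diam 56.1 52.4
scene recess [476.7 224.3] [472.7 267.6  13. ] diam 46.3 41.7
25 [ 601.2 -166.8   62.6] gap 3.9 top onz60 [ 601.1 -165.4   60. ]
35 [478.6 -44.9  64.6] gap 1.7 top onz60 [478.8 -44.3  60. ]
45 [ 477.2 -189.6   63.8] gap 4.6 top onz60 [ 476.7 -188.3   60. ]
55 [611.9 -38.2  62.1] gap 2.1 top onz60 [612.2 -37.2  60. ]
drum [ 614.3 -299.8   74.6] gap 1.7 top onz60 [ 617.9 -304.7   60. ]
```

View pics/crop1.png

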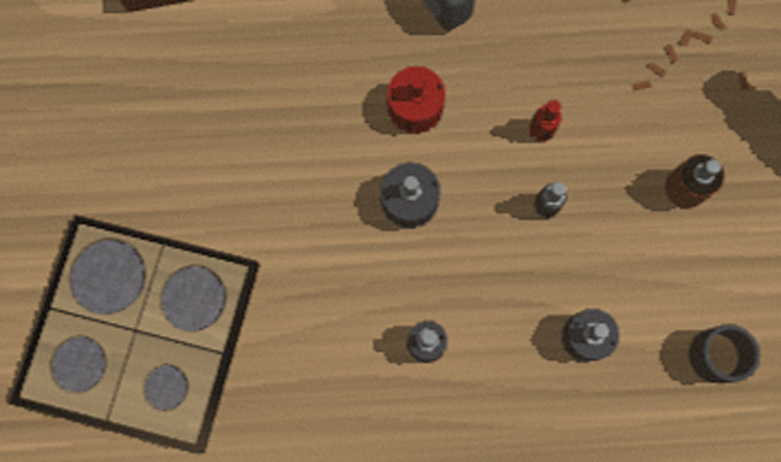

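The crop confirms the choice: grey shanked saws at crop pixels 55 (411,190), 25 (553,195), 35 (427,340) and 45 (593,333). The red ones, the drum and the collar are left out. The heights and the 82 mm recess spacing agree with the description. I start with saw_35 and turn the tool to yaw 180° on the way.

{"fn": "arm_command", "kwargs": {"targets": [[-46, -15, 0, -6, 0.4], [-93, -31, 0, -12, 0.4], [-139, -46, 0, -16.7, 0.4], [-185, -61, 0, -16.7, 0.4], [-232, -77, 0, -16.7, 0.4]]}}

```text
t: 0.7
eef_pos: [381.1, 456.9, 214.6]
tcp_rot: [3.141, 0.0, -3.141]
ft_force: [0.8, 0.8, -1.2]
opening: 0.638
grip_force: 0.0
```

{"fn": "arm_command", "kwargs": {"targets": [[-10, -48, 0, 0, 0.4], [-20, -96, 0, 0, 0.4], [-30, -145, 0, 0, 0.4], [-40, -193, 0, 0, 0.4], [-50, -241, 0, 0, 0.4]]}}

```text
t: 1.2
eef_pos: [429.7, 215.2, 214.7]
tcp_rot: [3.141, 0.0, 3.142]
ft_force: [0.8, -0.2, -1.3]
opening: 0.401
grip_force: 0.0
```

{"fn": "arm_command", "kwargs": {"targets": [[-10, -48, 0, 0, 0.4], [-20, -96, 0, 0, 0.4], [-30, -145, 0, 0, 0.4], [-40, -193, 0, 0, 0.4], [-48, -241, 0, 0, 0.4]]}}

```text
t: 1.7
eef_pos: [477.8, -26.0, 214.8]
tcp_rot: [3.142, 0.0, 3.141]
ft_force: [1.1, 1.1, -0.0]
opening: 0.399
grip_force: 0.0
```

{"fn": "arm_command", "kwargs": {"targets": [[-1, -18.5, 35, 0, 0.4], [-1, -18.5, 75, 0, 0.4], [-1, -18.5, 115, 0, 0.4], [-1, -18.5, 148, 0, 0.4], [-1, -18.5, 148, 0, 0.4]]}}

```text
t: 2.2
eef_pos: [476.9, -42.2, 63.6]
tcp_rot: [3.14, -0.006, 3.141]
ft_force: [-0.4, 0.5, 0.6]
opening: 0.401
grip_force: 0.0
```

Run:
```python
from h import *
a=cam('scene')['frame'][120:240,240:400];b=cam('top')['frame'][190:310,250:410]
save('look1',np.hstack([a,b]),2.4)
```

```text
(no output)
```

View pics/look1.png

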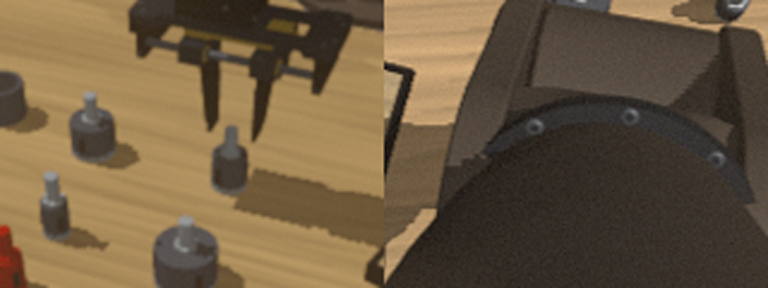

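In the scene half of the picture, saw_35's shank (232,130) lies between the fingertips (210,130) and (257,140). I go down and grip.

{"fn": "arm_command", "kwargs": {"targets": [[-1, 0, 12, 0, 0.4], [-1, 0, 24, 0, 0.4], [-1, 0, 24, 0, 0], [-1, 0, 24, 0, 0], [-1, 0, 24, 0, 0]]}}

```text
t: 2.8
eef_pos: [479.8, -42.4, 43.0]
tcp_rot: [-3.142, 0.001, 3.141]
ft_force: [0.6, -0.4, -0.1]
opening: 0.207
grip_force: 0.0
```

{"fn": "arm_command", "kwargs": {"targets": [[0, 0, 0, 0, 0], [0, 0, 0, 0, 0], [0, 0, -15, 0, 0], [0, 0, -40, 0, 0], [0, 0, -70, 0, 0]]}}

```text
t: 3.3
eef_pos: [479.1, -42.3, 112.9]
tcp_rot: [3.141, -0.002, 3.141]
ft_force: [0.1, -1.0, -0.2]
opening: 0.129
grip_force: 30.0
```

{"fn": "arm_command", "kwargs": {"targets": [[1, 25, 0, 0, 0], [2, 65, 0, 0, 0], [3, 105, 0, 0, 0], [4, 145, 0, 0, 0], [4, 185, 0, 0, 0]]}}

```text
t: 3.8
eef_pos: [475.4, 144.1, 112.8]
tcp_rot: [3.141, 0.0, 3.141]
ft_force: [0.2, 0.5, -1.2]
opening: 0.132
grip_force: 30.0
```

{"fn": "arm_command", "kwargs": {"targets": [[0, 40, 0, 0, 0], [0, 80, 0, 0, 0], [0, 110, 0, 0, 0], [0, 126, 0, 0, 0], [0, 126, 0, 0, 0]]}}

```text
t: 4.3
eef_pos: [475.5, 269.9, 112.6]
tcp_rot: [3.141, 0.0, -3.14]
ft_force: [0.1, -0.9, 0.0]
opening: 0.127
grip_force: 30.0
```

{"fn": "arm_command", "kwargs": {"targets": [[0, 0, 15, 0, 0], [0, 0, 30, 0, 0], [0, 0, 42, 0, 0], [0, 0, 47, 0, 0], [0, 0, 47, 0, 0]]}}

```text
t: 4.8
eef_pos: [475.7, 267.9, 65.1]
tcp_rot: [-3.141, -0.001, 3.141]
ft_force: [0.4, 0.0, -0.6]
opening: 0.129
grip_force: 30.0
```

Run:
```python
from h import *
save('look2',cam('scene')['frame'][150:290,380:540],4)
```

```text
(no output)
```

View pics/look2.png

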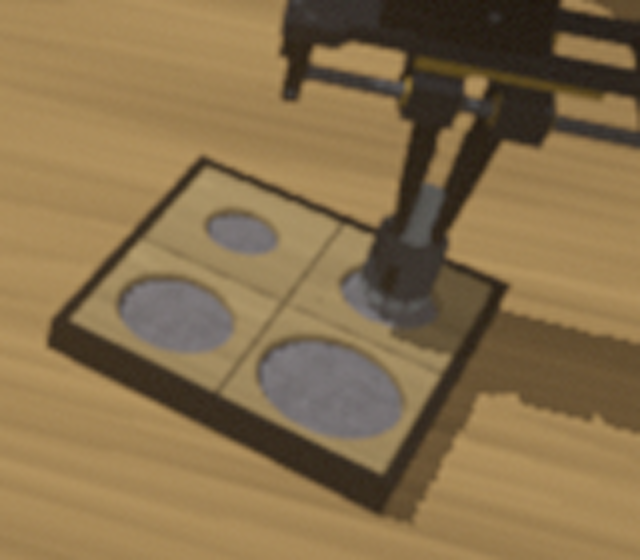

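Saw_35 hangs over its recess: its foot is at about (400,300) in the crop and the recess centre at (390,297). I lower it.

{"fn": "arm_command", "kwargs": {"targets": [[0, 1, 4, 0, 0], [0, 1, 7, 0, 0], [0, 1, 8.5, 0, 0], [0, 1, 9.5, 0, 0], [0, 1, 9.5, 0, 0]]}}

```text
t: 5.35
eef_pos: [475.7, 269.6, 56.1]
tcp_rot: [3.142, -0.0, 3.141]
ft_force: [0.9, 0.2, -1.7]
opening: 0.127
grip_force: 30.0
```

{"fn": "arm_command", "kwargs": {"targets": [[0, 0, 0.5, 0, 0.2], [0, 0, 0.5, 0, 0.4], [0, 0, 0.5, 0, 0.4], [0, 0, 0.5, 0, 0.4], [0, 0, -10, 0, 0.4]]}}

```text
t: 5.85
eef_pos: [475.3, 269.4, 65.6]
tcp_rot: [-3.141, -0.002, 3.141]
ft_force: [-0.7, -0.1, -0.2]
opening: 0.394
grip_force: 0.0
```

{"fn": "arm_command", "kwargs": {"targets": [[0, 0, -30, 0, 0.4], [0, 0, -70, 0, 0.4], [0, -45, -70, 0, 0.4], [0, -90, -70, 0, 0.4], [0, -135, -70, 0, 0.4]]}}

```text
t: 6.35
eef_pos: [475.6, 133.4, 137.3]
tcp_rot: [3.141, 0.002, -3.141]
ft_force: [0.3, -0.5, 0.1]
opening: 0.397
grip_force: 0.0
```

{"fn": "arm_command", "kwargs": {"targets": [[-27, -34, 0, 0, 0.4], [-55, -69, 0, 0, 0.4], [-82, -103, 0, 0, 0.4], [-110, -138, 0, 0, 0.4], [-137, -171, 0, 0, 0.4]]}}

```text
t: 6.85
eef_pos: [613.7, -38.3, 137.1]
tcp_rot: [-3.142, 0.001, 3.141]
ft_force: [0.6, 0.4, -0.0]
opening: 0.396
grip_force: 0.0
```

{"fn": "arm_command", "kwargs": {"targets": [[0, 0, 30, 0, 0.4], [0, 0, 62, 0, 0.4], [0, 0, 62, 0, 0.4], [0, 0, 62, 0, 0.4]]}}

```text
t: 7.25
eef_pos: [612.8, -36.4, 75.0]
tcp_rot: [3.141, -0.0, 3.141]
ft_force: [-0.6, -0.1, 0.7]
opening: 0.403
grip_force: 0.0
```

Run:
```python
from h import *
save('look3',cam('scene')['frame'][140:280,240:540],2.6)
```

```text
(no output)
```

View pics/look3.png

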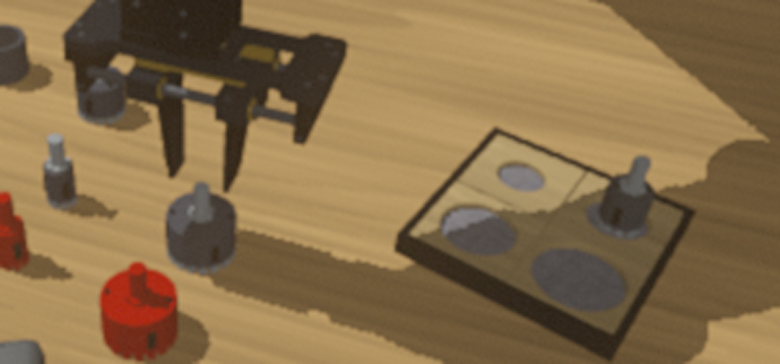

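Saw_35 stands in its recess at (627,205). Saw_55's shank (202,187) lies midway between the fingertips (175,177) and (228,190). I go down.

{"fn": "arm_command", "kwargs": {"targets": [[0, 0, 18, 0, 0.4], [0, 0, 32, 0, 0.4], [0, 0, 32, 0, 0.2], [0, 0, 32, 0, 0], [0, 0, 32, 0, 0]]}}

```text
t: 7.8
eef_pos: [613.1, -36.4, 43.0]
tcp_rot: [-3.141, 0.001, 3.141]
ft_force: [-0.1, -1.0, -0.2]
opening: 0.202
grip_force: 0.0
```

{"fn": "arm_command", "kwargs": {"targets": [[0, 0, 0, 0, 0], [0, 0, 0, 0, 0], [0, 0, -15, 0, 0], [0, 0, -40, 0, 0], [0, 0, -70, 0, 0]]}}

```text
t: 8.3
eef_pos: [612.0, -36.3, 112.9]
tcp_rot: [3.141, -0.002, 3.141]
ft_force: [-0.9, -0.4, -1.9]
opening: 0.129
grip_force: 30.0
```

{"fn": "arm_command", "kwargs": {"targets": [[6, 25, 0, 0, 0], [14, 65, 0, 0, 0], [22, 105, 0, 0, 0], [30, 145, 0, 0, 0], [39, 185, 0, 0, 0]]}}

```text
t: 8.8
eef_pos: [573.2, 150.0, 113.1]
tcp_rot: [3.141, 0.0, 3.141]
ft_force: [0.1, 0.2, -2.5]
opening: 0.126
grip_force: 30.0
```

{"fn": "arm_command", "kwargs": {"targets": [[8, 40, 0, 0, 0], [16, 75, 0, 0, 0], [20.5, 96, 0, 0, 0], [20.5, 96, 15, 0, 0], [20.5, 96, 30, 0, 0]]}}

```text
t: 9.3
eef_pos: [553.0, 245.6, 83.0]
tcp_rot: [3.141, 0.001, -3.14]
ft_force: [0.4, -0.5, -2.4]
opening: 0.13
grip_force: 30.0
```

{"fn": "arm_command", "kwargs": {"targets": [[0, 0, 10, 0, 0], [0, 0, 18, 0, 0], [0, 0, 18, 0, 0]]}}

```text
t: 9.6
eef_pos: [553.0, 244.3, 63.6]
tcp_rot: [-3.141, -0.001, 3.141]
ft_force: [1.1, 0.3, -2.7]
opening: 0.129
grip_force: 30.0
```

Run:
```python
from h import *
save('look4',cam('scene')['frame'][150:290,380:540],4)
```

```text
(no output)
```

View pics/look4.png

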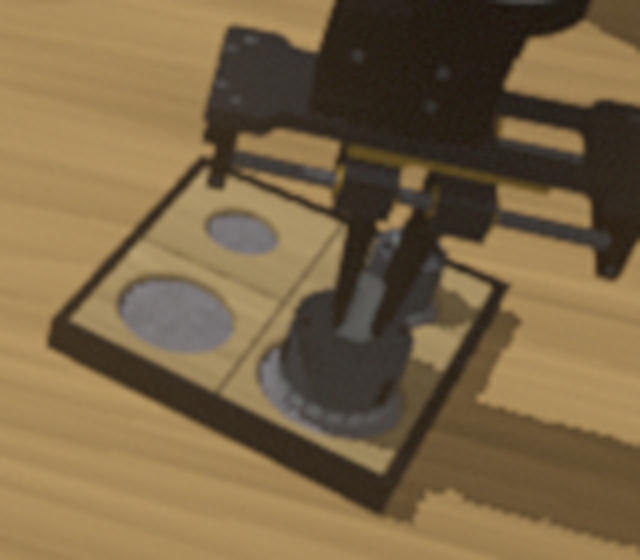

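The foot of saw_55 is at about (342,390) and the recess centre at (330,388), inside the rim. I nudge it 2 mm and lower it.

{"fn": "arm_command", "kwargs": {"targets": [[2, -1, 3, 0, 0], [2, -1, 6, 0, 0], [2, -1, 8, 0, 0], [2, -1, 9, 0, 0], [2, -1, 9, 0, 0]]}}

```text
t: 10.15
eef_pos: [551.3, 243.5, 55.8]
tcp_rot: [3.142, 0.0, 3.141]
ft_force: [-1.7, -1.8, 3.8]
opening: 0.132
grip_force: 30.0
```

{"fn": "arm_command", "kwargs": {"targets": [[0, 0, 0, 0, 0.2], [0, 0, 0, 0, 0.4], [0, 0, 0, 0, 0.4], [0, 0, 0, 0, 0.4], [0, 0, -10, 0, 0.4]]}}

```text
t: 10.65
eef_pos: [550.7, 243.4, 64.5]
tcp_rot: [-3.141, -0.002, 3.141]
ft_force: [0.4, 0.9, -0.7]
opening: 0.398
grip_force: 0.0
```

{"fn": "arm_command", "kwargs": {"targets": [[0, 0, -30, 0, 0.4], [0, 0, -70, 0, 0.4], [0, -45, -70, 0, 0.4], [0, -90, -70, 0, 0.4], [0, -135, -70, 0, 0.4]]}}

```text
t: 11.15
eef_pos: [551.1, 107.4, 136.2]
tcp_rot: [3.141, 0.001, -3.141]
ft_force: [0.5, 0.3, -0.9]
opening: 0.401
grip_force: 0.0
```

{"fn": "arm_command", "kwargs": {"targets": [[12, -48, 0, 0, 0.4], [24, -96, 0, 0, 0.4], [36, -144, 0, 0, 0.4], [48, -192, 0, 0, 0.4], [60, -240, 0, 0, 0.4]]}}

```text
t: 11.65
eef_pos: [490.5, -133.3, 135.9]
tcp_rot: [-3.141, 0.001, 3.141]
ft_force: [0.4, 0.1, -0.7]
opening: 0.399
grip_force: 0.0
```

{"fn": "arm_command", "kwargs": {"targets": [[14, -40, 0, 0, 0.4], [14, -57, 20, 0, 0.4], [14, -57, 62, 0, 0.4], [14, -57, 62, 0, 0.4], [14, -57, 62, 0, 0.4]]}}

```text
t: 12.15
eef_pos: [477.1, -188.2, 73.7]
tcp_rot: [3.141, -0.001, 3.141]
ft_force: [-0.0, 0.0, 0.3]
opening: 0.401
grip_force: 0.0
```

Run:
```python
from h import *
save('look5',cam('scene')['frame'][110:280,230:530],2.6)
```

```text
(no output)
```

View pics/look5.png

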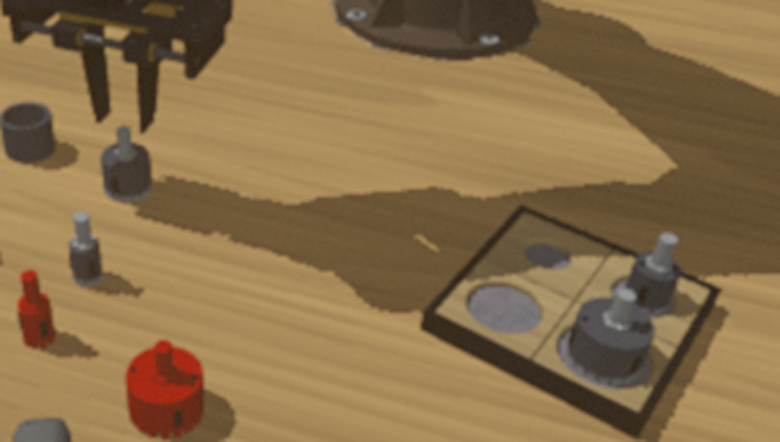

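Saws 35 and 55 stand in their recesses at (655,285) and (610,340). Saw_45's shank (124,132) is between the fingertips (101,122) and (147,130). I grip it.

{"fn": "arm_command", "kwargs": {"targets": [[0, 0, 18, 0, 0.4], [0, 0, 31, 0, 0.4], [0, 0, 31, 0, 0.2], [0, 0, 31, 0, 0], [0, 0, 31, 0, 0]]}}

```text
t: 12.7
eef_pos: [477.8, -188.5, 43.5]
tcp_rot: [-3.141, 0.002, -3.141]
ft_force: [0.2, 0.7, 0.4]
opening: 0.206
grip_force: 0.0
```

{"fn": "arm_command", "kwargs": {"targets": [[0, 0, 0, 0, 0], [0, 0, 0, 0, 0], [0, 0, -15, 0, 0], [0, 0, -40, 0, 0], [0, 0, -70, 0, 0]]}}

```text
t: 13.2
eef_pos: [476.5, -188.1, 112.4]
tcp_rot: [3.14, -0.002, 3.141]
ft_force: [1.0, -0.2, -1.5]
opening: 0.132
grip_force: 30.0
```

{"fn": "arm_command", "kwargs": {"targets": [[-5, 30, 0, 0, 0], [-11, 75, 0, 0, 0], [-17, 120, 0, 0, 0], [-23, 165, 0, 0, 0], [-30, 210, 0, 0, 0]]}}

```text
t: 13.7
eef_pos: [507.0, 23.3, 112.3]
tcp_rot: [3.141, -0.0, 3.141]
ft_force: [1.0, -0.0, -1.8]
opening: 0.127
grip_force: 30.0
```

{"fn": "arm_command", "kwargs": {"targets": [[-7, 45, 0, 0, 0], [-14, 90, 0, 0, 0], [-19, 125, 0, 0, 0], [-21.5, 145, 0, 0, 0], [-21.5, 145, 15, 0, 0]]}}

```text
t: 14.2
eef_pos: [529.5, 169.3, 98.3]
tcp_rot: [3.141, 0.003, -3.139]
ft_force: [0.7, -1.3, -1.6]
opening: 0.129
grip_force: 30.0
```

{"fn": "arm_command", "kwargs": {"targets": [[0, 0, 15, 0, 0], [0, 0, 26, 0, 0], [0, 0, 33, 0, 0], [0, 0, 33, 0, 0]]}}

```text
t: 14.6
eef_pos: [528.4, 166.3, 63.4]
tcp_rot: [-3.141, -0.001, 3.141]
ft_force: [0.3, -1.2, -1.3]
opening: 0.128
grip_force: 30.0
```

Run:
```python
from h import *
save('look6',cam('scene')['frame'][150:290,380:540],4)
```

```text
(no output)
```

View pics/look6.png

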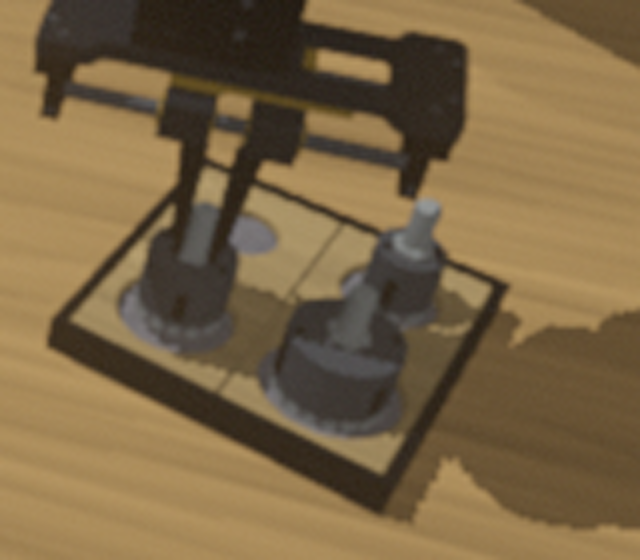

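Saw_45's foot is at about (186,312) and its recess centre at (176,314), inside the rim. I lower it and release.

{"fn": "arm_command", "kwargs": {"targets": [[1, -1, 3, 0, 0], [1, -1, 6, 0, 0], [1, -1, 7.5, 0, 0], [1, -1, 8.5, 0, 0], [1, -1, 8.5, 0, 0]]}}

```text
t: 15.15
eef_pos: [527.8, 165.5, 55.9]
tcp_rot: [3.142, 0.0, 3.141]
ft_force: [0.8, -2.0, 1.5]
opening: 0.13
grip_force: 30.0
```

{"fn": "arm_command", "kwargs": {"targets": [[0, 0, 0, 0, 0.2], [0, 0, 0, 0, 0.4], [0, 0, 0, 0, 0.4], [0, 0, 0, 0, 0.4], [0, 0, -10, 0, 0.4]]}}

```text
t: 15.65
eef_pos: [527.2, 165.5, 65.1]
tcp_rot: [-3.141, -0.002, 3.141]
ft_force: [1.0, 0.5, 0.4]
opening: 0.393
grip_force: 0.0
```

{"fn": "arm_command", "kwargs": {"targets": [[0, 0, -30, 0, 0.4], [0, 0, -70, 0, 0.4], [-10, -45, -70, 0, 0.4], [-20, -90, -70, 0, 0.4], [-30, -135, -70, 0, 0.4]]}}

```text
t: 16.15
eef_pos: [558.0, 29.3, 136.9]
tcp_rot: [-3.142, 0.001, -3.141]
ft_force: [0.6, 0.2, 0.1]
opening: 0.401
grip_force: 0.0
```

{"fn": "arm_command", "kwargs": {"targets": [[-9, -40, 0, 0, 0.4], [-18, -80, 0, 0, 0.4], [-27, -120, 0, 0, 0.4], [-36, -160, 0, 0, 0.4], [-43.5, -195.5, 0, 0, 0.4]]}}

```text
t: 16.65
eef_pos: [601.4, -167.0, 136.5]
tcp_rot: [-3.141, 0.001, 3.141]
ft_force: [0.6, 0.6, 0.6]
opening: 0.397
grip_force: 0.0
```

{"fn": "arm_command", "kwargs": {"targets": [[0, 0, 30, 0, 0.4], [0, 0, 62, 0, 0.4], [0, 0, 62, 0, 0.4], [0, 0, 62, 0, 0.4]]}}

```text
t: 17.05
eef_pos: [601.3, -164.9, 74.4]
tcp_rot: [3.141, -0.0, 3.141]
ft_force: [-0.5, 1.0, 0.7]
opening: 0.4
grip_force: 0.0
```

Run:
```python
from h import *
save('look7',cam('scene')['frame'][110:280,200:500],2.6)
```

```text
(no output)
```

View pics/look7.png

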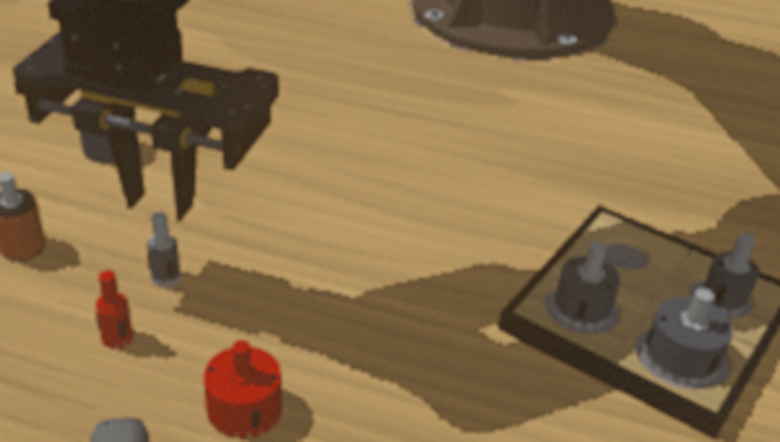

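Three saws stand in the tray. Saw_25's shank (160,217) is between the fingertips (135,207) and (181,217). I grip it.

{"fn": "arm_command", "kwargs": {"targets": [[0, 0.5, 18, 0, 0.4], [0, 0.5, 31.5, 0, 0.4], [0, 0.5, 31.5, 0, 0.2], [0, 0.5, 31.5, 0, 0], [0, 0.5, 31.5, 0, 0]]}}

```text
t: 17.6
eef_pos: [601.6, -164.5, 43.0]
tcp_rot: [-3.141, 0.001, 3.141]
ft_force: [0.3, -0.4, -0.3]
opening: 0.206
grip_force: 0.0
```

{"fn": "arm_command", "kwargs": {"targets": [[0, 0, 0, 0, 0], [0, 0, 0, 0, 0], [0, 0, -15, 0, 0], [0, 0, -40, 0, 0], [0, 0, -80, 0, 0]]}}

```text
t: 18.1
eef_pos: [600.2, -164.1, 122.2]
tcp_rot: [3.14, -0.003, 3.141]
ft_force: [0.5, 0.3, 0.5]
opening: 0.128
grip_force: 30.0
```

{"fn": "arm_command", "kwargs": {"targets": [[12, 28, 0, 0, 0], [29, 69, 0, 0, 0], [47, 110, 0, 0, 0], [65, 152, 0, 0, 0], [82, 193, 0, 0, 0]]}}

```text
t: 18.6
eef_pos: [518.3, 30.0, 123.2]
tcp_rot: [3.142, 0.001, 3.141]
ft_force: [0.9, -0.1, 0.0]
opening: 0.127
grip_force: 30.0
```

{"fn": "arm_command", "kwargs": {"targets": [[20, 41, 0, 0, 0], [38, 82, 0, 0, 0], [56, 124, 0, 0, 0], [66, 150, 0, 0, 0], [69, 162, 0, 0, 0]]}}

```text
t: 19.1
eef_pos: [449.2, 192.6, 123.2]
tcp_rot: [3.141, 0.001, -3.14]
ft_force: [-0.0, -0.4, -1.1]
opening: 0.129
grip_force: 30.0
```

{"fn": "arm_command", "kwargs": {"targets": [[0, 0, 20, 0, 0], [0, 0, 40, 0, 0], [0, 0, 54, 0, 0], [0, 0, 59, 0, 0], [0, 0, 59, 0, 0]]}}

```text
t: 19.6
eef_pos: [450.5, 190.2, 63.1]
tcp_rot: [-3.141, -0.001, 3.141]
ft_force: [0.2, 0.7, -0.1]
opening: 0.125
grip_force: 30.0
```

Run:
```python
from h import *
save('look8',cam('scene')['frame'][150:290,380:540],4)
```

```text
(no output)
```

View pics/look8.png

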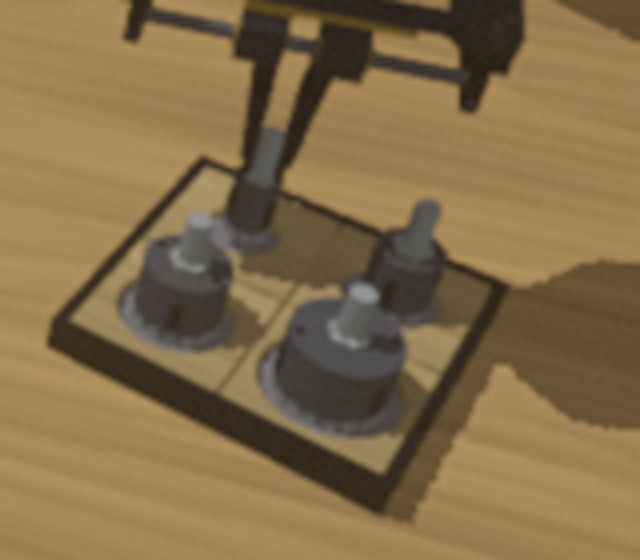

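Saw_25's foot is at about (250,227) and the recess centre at (242,233). I nudge it 2 mm in −y and lower it.

{"fn": "arm_command", "kwargs": {"targets": [[0, -2, 3, 0, 0], [0, -2, 5, 0, 0], [0, -2, 7, 0, 0], [0, -2, 8, 0, 0], [0, -2, 8, 0, 0]]}}

```text
t: 20.15
eef_pos: [450.5, 188.6, 55.7]
tcp_rot: [3.141, 0.001, 3.141]
ft_force: [-2.2, -2.3, 7.4]
opening: 0.131
grip_force: 30.0
```

{"fn": "arm_command", "kwargs": {"targets": [[0, 0, 0, 0, 0.2], [0, 0, 0, 0, 0.4], [0, 0, 0, 0, 0.4], [0, 0, 0, 0, 0.4], [0, 0, -10, 0, 0.4]]}}

```text
t: 20.65
eef_pos: [449.7, 188.5, 64.6]
tcp_rot: [-3.141, -0.002, 3.141]
ft_force: [-0.3, 0.7, 0.7]
opening: 0.395
grip_force: 0.0
```

{"fn": "arm_command", "kwargs": {"targets": [[0, 0, -40, 0, 0.4], [0, 0, -90, 0, 0.4], [0, 0, -140, 0, 0.4], [0, 30, -160, 0, 0.4], [0, 70, -160, 0, 0.4]]}}

```text
t: 21.15
eef_pos: [451.3, 258.9, 229.7]
tcp_rot: [3.139, 0.006, 3.139]
ft_force: [1.0, -0.3, -0.5]
opening: 0.398
grip_force: 0.0
```

{"fn": "arm_command", "kwargs": {"targets": [[0, 45, 0, 0, 0.4], [0, 90, 0, 0, 0.4], [0, 135, 0, 0, 0.4], [0, 180, 0, 0, 0.4], [0, 225, 0, 0, 0.4]]}}

```text
t: 21.65
eef_pos: [449.8, 485.4, 226.0]
tcp_rot: [3.141, 0.0, 3.141]
ft_force: [0.6, -0.7, 0.6]
opening: 0.401
grip_force: 0.0
```

Run:
```python
from h import *
c=cam('top');save('look9',c['frame'][100:310,145:500],2.2)
for k,p in {'25':(450.8,190.8,79),'35':(474.5,268.8,79),'45':(528.7,166.3,79),'55':(552.9,245,79)}.items(): print(k,(proj(c,p)-[145,100])*2.2)
save('look10',cam('scene')['frame'][110:290,190:540],2.2)
```

```text
25 [144.52433378 384.45582542]
35 [ 50.11268178 359.9110141 ]
45 [175.20516243 288.37079101]
55 [ 82.08170506 264.5352858 ]
```

View pics/look9.png

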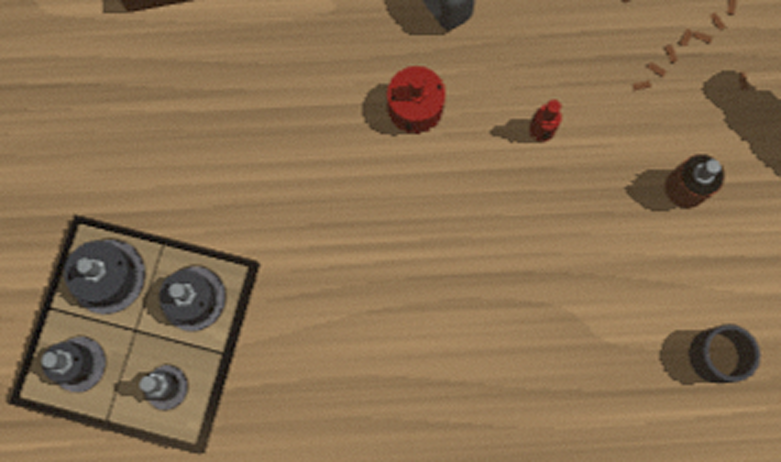

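View pics/look10.png

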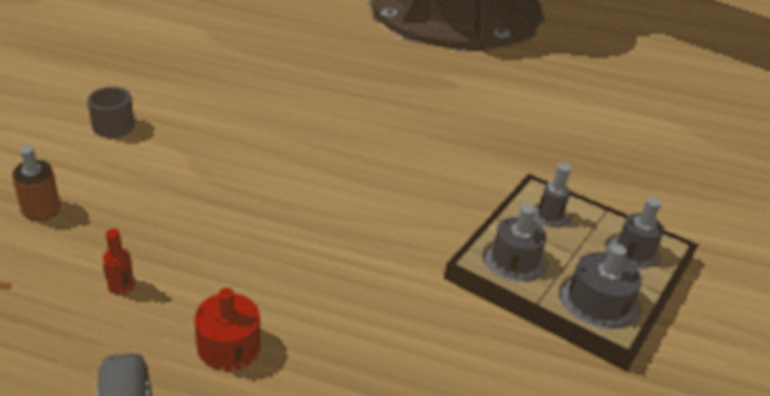

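All four saws stand upright in their own recesses: top crop (150,384), (55,360), (178,293) and (88,267), each within about 6 px of the expected position. The drum (697,180) and the collar (724,353) have not moved.

```bash
python3 -c "
from cell import env
print(env.job_done())"
```

```text
the job is handed in; nothing more can be done
None
```

The job is handed in: all four hole saws stand upright in the recesses of their own size, and the sanding drum, pipe collar and red look-alikes are where they started; the hand-in gave no verdict back.

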